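# Clear the tin off the rinse tank and hold its self-closing lid half open

## Task

A hardener tin has been left standing on the lid of the red solvent rinse tank: lift it off and set it down upright, without dropping it, in the steel drip tray beside the tank. Then raise the tank's self-closing lid by its handle and hold it half open, at 45 degrees, so that a workmate can take the spray-gun parts out; finish while still holding the lid there, and do not let it fall. Leave the cup, the jar and the toner bottle where they stand.

Things in the scene. Friction and masses are not known exactly. Their poses are not given: they have to be found in the camera images.
- lid (a joint): angle of the rinse tank's lid, rad: 0 = shut, grows as the front edge rises, 0.785 = 45 degrees, stop at 1.4. The lid is a flat red steel sheet, 252 mm deep and 346 mm wide, about 0.8 kg, its top 127 mm above the bench when shut. It is hinged along the tank's rear edge, has no stay and falls shut by itself when let go
- tank: the rinse tank: fixed red steel box on the bench, 240 mm deep (its x, towards the rear, away from the robot), 330 mm wide (its y), 120 mm high; origin at the centre of its underside
- lid_hinge (a point): middle of the lid's hinge line, at the top of the tank's rear edge, 122 mm above the bench. Its x axis points to the rear of the tank, away from the handle; y lies along the hinge; z is up. It does not turn with the lid
- lid_handle (a point): middle of the grip bar of the steel bow handle on the lid's front edge, facing the robot. Round bar 10 mm thick, parallel to the hinge, free for 94 mm, centre line 40 mm clear of the edge. Lid shut: 112 mm above the bench, 292 mm in front of lid_hinge and 10 mm below it; rises on an arc about the hinge, and can turn between pads that keep pointing down
- tin_center (a point): centre (half-way up) of the hardener tin: round, bright metal with a blue band and a red screw cap, 56 mm diameter up to 98 mm high, then a cone and a 28 mm cap to 125 mm; about 0.3 kg. z is its own axis. It starts upright on the shut lid
- tray: open fixed steel drip tray on the bench to the left or right of the tank (a carton of white bottles stands on the other side). 250 mm (its x, roughly away from the robot) by 170 mm (its y), rim 25 mm high, walls and floor 4 mm. Origin: centre of its underside. The toner bottle stands in its far half (+x); the near half (-x) is free
- toner_center (a point): centre (half-way up) of a white toner bottle with a green cap, 62 mm diameter, 150 mm high, standing in the far half of the tray. To be left alone
- cup_center (a point): centre (half-way up) of an open white mixing cup, 72 mm diameter, 85 mm high, on the bench in front of the tank to one side of the handle. To be left alone
- jar_center (a point): centre (half-way up) of an amber jar with a black cap, 56 mm diameter, 75 mm high, on the bench in front of the tank to the other side of the handle. To be left alone
Not all that is in view belongs to the job. Leave any pink look-alike of the part that bears tin_center alone.

How it is judged:
By the outcome, as a careful person would: the job done as asked, in the order asked, and still so for the second after the job is handed in, while the arm keeps its last pose, push and grip.
It also fails if it takes over 58 s, if anything falls off the work surface, if the arm or the gripper's body presses on something with over 40 N, if the wrist force passes 120 N, or if a joint passes its speed limit or range.

## Robot

A 7-joint arm with a two-finger parallel gripper is mounted at the origin on the work surface. World frame = base frame: x ahead of the robot, y to its left, z up, the work surface at z = 0. Lengths are in m, angles in rad, forces in N, time in s.
With the tool pointing down it reaches from about 0.4 to 0.9 m from the base axis. Payload 5.6 kg.
Tool frame: the origin (TCP) lies at the very end of the fingers, on their centre line; the grasp point (between the pads) lies 19 mm behind it (bot.hold_point_z is the distance from the TCP to the grasp point, in m); z points along the fingers, y is the direction in which the jaws open and shut (so a half turn about z gives the same grasp; the last joint's range is limited). The gripper opens to 92 mm and grips with 3 to 60 N. Pads are 20 mm wide; open, the fingers measure 128 mm over their backs; the gripper's body (75 mm by 189 mm) begins 69 mm behind the grasp point.
Start: joints at [1.078, 0.468, -0.012, 1.603, 0.006, 1.071, -0.056], TCP at [0.283, -0.585, 0.215] pointing down, gripper open.
Joint ranges: [-2.53, 2.53], [-0.31, 2.02], [-1.57, 1.55], [0.28, 2.44], [-1.29, 4.43], [0.15, 1.84], [-2.92, 2.92]. Speed limits (rad/s): [2.57, 2.57, 3.14, 3.14, 3.14, 3.14, 3.14].

## Interface

Orientations are given as a rotation vector (axis times angle).
In Python, from plant import bot, jaws, optics gives the robot as it stands. The module is installed in compiled form; this text tells all that it offers. Calls block until the motion is done:
- bot.move_pose(position, orientation): joint-space move of the TCP to a pose.
- bot.movel(position, rate=0.15, rotation=None, stop_force=None): straight line of the TCP; rotation=None keeps the orientation; rate is the mean speed in m/s. With stop_force (N) it stops when the force on the tool has changed by that much, and returns True; else False.
- bot.set_joints(angles): joint-space move.
- jaws.command_gripper(opening, grip_force=None): opening from 0.0 (shut) to 1.0 (fully open); grip_force is the grip in N (None keeps the last); returns when the fingers have stopped.
- bot.dwell(seconds).
- bot.solve_ik(position, orientation): joint angles nearest the present ones, or None.
- bot.get_obs(): the state.
- optics.get_image(name): name is "scene" or "top" or "wrist"; returns a dict with "frame" (420x560x3 uint8, blue, green, red), "depth" (420x560 float32, m along the optical axis (not along the pixel's ray), 0 where there is no reading), "fx", "fy", "cx", "cy" (pixels), "rvec" (rotation vector, rad) and "tvec" (3), from world to camera coordinates, as OpenCV has them; the wrist camera has in their place "T_tool_cam" (4x4, takes a point from camera to tool coordinates, whose origin is the TCP and whose axes are the flange's). Camera axes: x right, y down, z forward; pixel columns grow to the right and rows downward; lengths in m; the calibration is good to about 2 mm. A picture is of the moment at which its call begins: read the wrist's pose just before it.
A pose or a line that the arm cannot do raises bot.IKError and nothing moves.
- bot.job_done(): hands the job in, once; it reports no verdict.
The state is a dict: "t": time; "joint_positions": joint angles; "joint_vel": joint speeds; "joint_torque": joint torques, N m; "eef_pos": TCP position; "ee_rot": TCP orientation; "wrist_force": force on the tool from outside, world axes, zero at the start; "wrist_torque": the same for the moment, N m; "grip_width": opening from 0.0 (shut) to 1.0 (fully open).
Only numpy, scipy, OpenCV 4.12 (cv2) and the standard library are available. Lean on these libraries where they do the work, as an engineer would, in place of code of your own. Each camera call takes 0.05 s, during which the arm holds its last target. There are 200 camera calls.

## Working session

There is one attempt and no reset: what is moved stays moved. The work goes in short steps, each a Python script; the robot and the scene stay as the last script left them, time stands still between calls to the robot, and variables do not carry over. Pictures are saved under pics/ and viewed, about 8 in all and at most 12, crops included, and the job is handed in when it is done.

```bash
mkdir -p pics
cat > h.py <<'E'
import numpy as np, cv2
from scipy.spatial.transform import Rotation as R
from plant import bot, jaws, optics
def cam(name):
    o=bot.get_obs(); im=optics.get_image(name)
    if name=="wrist":
        T=np.eye(4); T[:3,:3]=R.from_rotvec(o["ee_rot"]).as_matrix(); T[:3,3]=o["eef_pos"]
        im["T"]=T@im["T_tool_cam"]
    else:
        Rm=R.from_rotvec(np.ravel(im["rvec"])).as_matrix(); T=np.eye(4); T[:3,:3]=Rm.T; T[:3,3]=-Rm.T@np.ravel(im["tvec"]); im["T"]=T
    return im
def cloud(im):
    v,u=np.mgrid[:420,:560]; d=im["depth"]
    p=np.stack([(u-im["cx"])/im["fx"]*d,(v-im["cy"])/im["fy"]*d,d],-1)
    w=p@im["T"][:3,:3].T+im["T"][:3,3]; w[d==0]=np.nan; return w
def ray(im,u,v,z):
    r=im["T"][:3,:3]@np.array([(u-im["cx"])/im["fx"],(v-im["cy"])/im["fy"],1]); c=im["T"][:3,3]
    return c+r*(z-c[2])/r[2]
def down(yaw): # tool z down, tool y (jaw axis) at yaw from world y ... 
    return (R.from_euler('z',yaw)*R.from_euler('x',np.pi)).as_rotvec()
E
python3 - <<'E'
from h import *
for n in ("scene","top"):
    im=cam(n); cv2.imwrite(f"pics/{n}0.png",im["frame"]); np.savez(f"{n}0.npz",**{k:v for k,v in im.items()})
    print(n,im["T"].round(3).tolist(),im["fx"])
o=bot.get_obs();print(o)
E
```

```text
scene [[-0.533, 0.553, -0.64, 1.213], [0.846, 0.367, -0.387, 0.409], [0.021, -0.747, -0.664, 0.782], [0.0, 0.0, 0.0, 1.0]] 469.1942075745383
top [[-0.01, -0.989, 0.149, 0.452], [-1.0, 0.013, 0.02, 0.007], [-0.022, -0.149, -0.989, 0.954], [0.0, 0.0, 0.0, 1.0]] 388.630119455231
{'t': 0.1, 'joint_positions': array([ 1.07798925,  0.46829025, -0.01158352,  1.60354106,  0.00597856,
        1.07135061, -0.05633204]), 'joint_vel': array([-1.70072488e-04, -2.86479956e-03,  2.59752620e-04, -1.31276418e-03,
       -5.60261372e-05,  3.14173098e-04, -6.14415390e-04]), 'joint_torque': array([ 1.48138461e-03, -5.21651208e+01, -1.20174655e-02, -2.44370860e+01,
       -5.67270303e-02,  1.40532342e-02,  4.65010226e-05]), 'eef_pos': array([ 0.28232439, -0.58491156,  0.21373088]), 'ee_rot': array([-3.06106503e+00, -7.00092009e-01,  7.00801281e-04]), 'wrist_force': array([-0.08299184, -0.3100632 ,  1.27002695]), 'wrist_torque': array([0.02611996, 0.02512558, 0.00616543]), 'grip_width': 0.9985057276593853}
```

View pics/scene0.png

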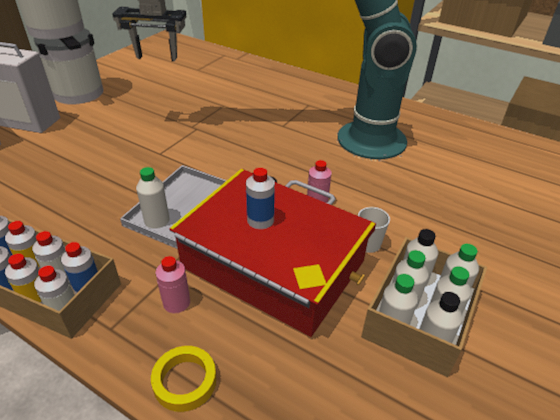

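View pics/top0.png

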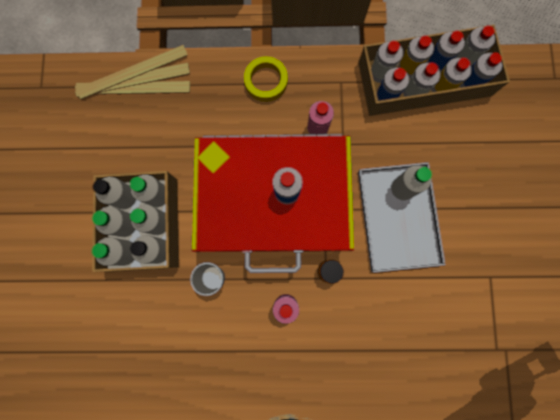

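Candidates for the tin:
- The blue-band tin on the lid: scene (260,200), top (288,185). This is my choice, since it is the only blue-band tin standing on the lid.
- Pink look-alikes: top (285,310) and (320,115).
- Red-capped tins in the far carton: top (430,60).

The tray is to the right in the top view (400,218), with the toner at (415,180). The handle is at (272,265), the cup at (207,280) and the jar at (331,271). Next I'll measure them.

Run:
```python
from h import *
L={n:dict(np.load(f"{n}0.npz")) for n in("scene","top")}
t=L["top"]; W=cloud(t); z=W[...,2]; hsv=cv2.cvtColor(t["frame"],cv2.COLOR_BGR2HSV)
H,S,V=[hsv[...,i].astype(int) for i in range(3)]
def sub(m,x0,x1,y0,y1): 
    q=np.zeros_like(m); q[y0:y1,x0:x1]=1; return m&q
def st(name,m):
    p=W[m]; p=p[~np.isnan(p[:,0])]; print(name,len(p),p.mean(0).round(4) if len(p) else'',p.min(0).round(3),p.max(0).round(3))
# lid plane: red on z~.127
yx=(H>20)&(H<35)&(S>150)
red=((H<8)|(H>172))&(S>150)&(abs(z-.127)<.012)
lid=sub((red|(yx&(abs(z-.127)<.012))),185,362,125,260)
c,_=cv2.findContours(lid.astype(np.uint8),cv2.RETR_EXTERNAL,cv2.CHAIN_APPROX_NONE); c=max(c,key=cv2.contourArea)
P=np.array([ray(t,u,v,.127)[:2] for u,v in c[:,0]],np.float32); r=cv2.minAreaRect(P); print("lid",r); print(cv2.boxPoints(r).round(4).tolist(), np.nanmean(z[lid]))
# tin
m=sub(z>.14,255,320,150,225); st("tin>.14",m); m=sub(z>.235,255,320,150,225); st("cap",m)
# others
st("jar",sub((z>.06)&(z<.09)&(V<70),310,350,250,290)); st("cup",sub((z>.07)&(z<.095),185,228,258,300))
st("toner cap",sub((z>.13),390,440,155,205)); st("pink cap",sub(z>.11,265,305,290,330))
g=sub((z>.085)&(z<.135)&(S<90),235,310,248,280); st("handle",g)
bar=sub(g,252,294,262,280); st("bar",bar)
ys,xs=np.nonzero(bar)
if len(xs):
    b=np.array([ray(t,u,v,.114)[:2] for u,v in zip(xs,ys)]); print("bar ray",b.mean(0),np.polyfit(b[:,1],b[:,0],1))
# tray
tm=sub((S<70)&(V>90)&(z<.05),350,450,155,280)
c,_=cv2.findContours(tm.astype(np.uint8),cv2.RETR_EXTERNAL,cv2.CHAIN_APPROX_NONE); c=max(c,key=cv2.contourArea)
P=np.array([ray(t,u,v,.025)[:2] for u,v in c[:,0]],np.float32); r=cv2.minAreaRect(P); print("tray",r,cv2.boxPoints(r).round(3).tolist())
s=L["scene"]; Ws=cloud(s); zs=Ws[...,2]
m=np.zeros_like(zs,bool); m[165:235,240:280]=1; 
for a,b in((.14,.22),(.235,.27)):
    p=Ws[m&(zs>a)&(zs<b)]; print("scene tin",len(p),p.mean(0).round(4),p.min(0).round(3),p.max(0).round(3))
cv2.imwrite("pics/crop.png",np.hstack([cv2.resize(t["frame"][120:300,180:360],(400,400)),cv2.resize(s["frame"][150:250,210:310],(400,400))]))
```

```text
lid ((0.612424910068512, 0.038274019956588745), (0.3370976448059082, 0.25266164541244507), 89.77376556396484)
[[0.48539999127388, -0.1298000067472458], [0.738099992275238, -0.13079999387264252], [0.7394000291824341, 0.20630000531673431], [0.4867999851703644, 0.20730000734329224]] 0.12622344083919296
tin>.14 821 [0.6072 0.0023 0.2243] [ 0.586 -0.026  0.141] [0.641 0.03  0.255]
cap 196 [0.6122 0.0023 0.2497] [ 0.597 -0.011  0.235] [0.626 0.017 0.255]
jar 412 [ 0.4419 -0.0947  0.0736] [ 0.418 -0.119  0.062] [ 0.466 -0.07   0.078]
cup 215 [0.4269 0.189  0.0809] [0.393 0.148 0.07 ] [0.462 0.219 0.087]
toner cap 251 [ 0.6406 -0.283   0.1476] [ 0.625 -0.302  0.13 ] [ 0.658 -0.27   0.156]
pink cap 147 [0.3621 0.0082 0.1233] [ 0.349 -0.006  0.11 ] [0.375 0.021 0.128]
handle 436 [0.4563 0.0332 0.1153] [ 0.441 -0.029  0.107] [0.488 0.095 0.126]
bar 210 [0.4458 0.0345 0.1151] [ 0.441 -0.009  0.111] [0.45  0.078 0.12 ]
bar ray [0.44580399 0.03452685] [0.00933786 0.44548158]
tray ((0.5699882507324219, -0.2716357111930847), (0.250986248254776, 0.17067083716392517), 5.213273525238037) [[0.43700000643730164, -0.1979999989271164], [0.453000009059906, -0.36800000071525574], [0.703000009059906, -0.3449999988079071], [0.6869999766349792, -0.17499999701976776]]
scene tin 845 [0.6344 0.0118 0.1814] [ 0.605 -0.022  0.14 ] [0.646 0.029 0.22 ]
scene tin 175 [0.6206 0.0025 0.2459] [ 0.603 -0.013  0.235] [0.631 0.015 0.252]
```

View pics/crop.png

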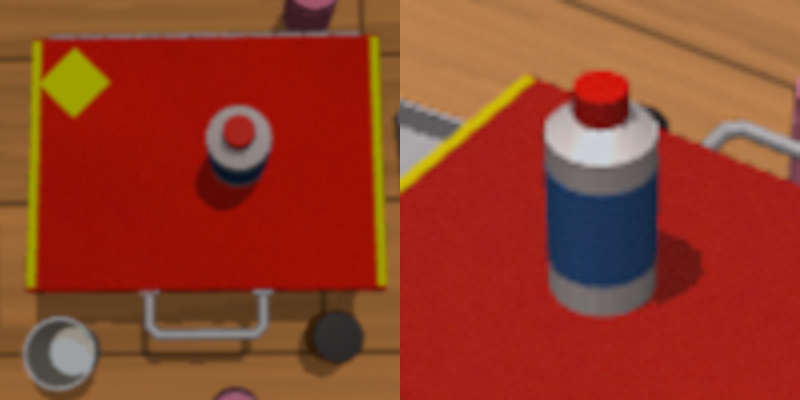

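The crop confirms it: the blue-band tin with the red cap stands upright on the lid. The scene crop shows it around (600,190), and in the world frame its centre is at about (0.613, 0.002). Next I'll check IK for the key poses.

```bash
cat >> h.py <<'E'
HX,HZ,HY=.738,.122,.0345
def handle(t,x0=.446): # bar centre at lid angle t, shut bar at x0
    hx=x0+.292; return np.array([hx-.292*np.cos(t)-.010*np.sin(t),HY,HZ+.292*np.sin(t)-.010*np.cos(t)])
E
python3 - <<'E'
from h import *
for n,p,ys in [("lift",[.283,-.585,.34],(.45,)),("over",[.613,.002,.33],(0,np.pi)),("tin",[.613,.002,.174],(0,np.pi)),("up",[.613,.002,.34],(0,np.pi)),("tray",[.500,-.278,.051],(.09,.09+np.pi)),
  ("h0",[.446,.0345,.093],(np.pi/2,-np.pi/2)),("hup",[.446,.0345,.25],(np.pi/2,-np.pi/2)),("h45",handle(.785)-[0,0,.019],(np.pi/2,-np.pi/2)),("h55",handle(.95)-[0,0,.019],(np.pi/2,-np.pi/2))]:
    for y in ys:
        q=bot.solve_ik(p,down(y)); print(n,round(y,2),None if q is None else np.round(q,2))
E
```

```text
lift 0.45 [ 1.07  0.38 -0.01  1.45  0.    1.31 -0.05]
over 0 [ 0.21  0.34 -0.35  1.54  0.12  1.28 -1.73]
over 3.14 [ 0.49  0.42 -0.76  1.52  0.3   1.31  1.28]
tin 0 [ 0.14  0.47 -0.26  1.72  0.14  0.97 -1.75]
tin 3.14 [ 0.46  0.57 -0.72  1.7   0.42  1.04  1.18]
up 0 [ 0.21  0.34 -0.36  1.53  0.12  1.3  -1.73]
up 3.14 [ 0.49  0.42 -0.76  1.51  0.29  1.33  1.28]
tray 0.09 [ 0.48  0.56 -0.05  1.9   0.04  0.68 -1.07]
tray 3.23 [ 0.91  0.65 -0.6   1.88  0.51  0.77  1.69]
h0 1.57 [ 0.37  0.39 -0.6   2.15  0.35  0.69 -0.47]
h0 -1.57 [ 0.86  0.79 -1.32  2.13  0.94  1.03  2.16]
hup 1.57 [ 0.49  0.14 -0.69  2.    0.1   1.04 -0.25]
hup -1.57 [ 0.96  0.32 -1.28  1.98  0.35  1.09  2.67]
h45 1.57 [ 0.42  0.24 -0.64  1.77  0.16  1.18 -0.27]
h45 -1.57 [ 0.85  0.49 -1.3   1.75  0.49  1.29  2.58]
h55 1.57 [ 0.4   0.29 -0.64  1.64  0.18  1.27 -0.28]
h55 -1.57 [ 0.8   0.54 -1.31  1.62  0.53  1.39  2.57]
```

Run:
```python
from h import *
bot.movel([.283,-.585,.33],rate=.2)
bot.move_pose([.613,.002,.33],down(0))
bot.movel([.613,.002,.19],rate=.15,stop_force=15)
print(bot.movel([.613,.002,.174],rate=.05,stop_force=8), bot.get_obs()["wrist_force"])
jaws.command_gripper(.3,25)
o=bot.get_obs();print(o["t"],o["grip_width"],o["eef_pos"],o["wrist_force"])
bot.movel([.613,.002,.20],rate=.06)
o=bot.get_obs();print(o["t"],o["grip_width"],o["eef_pos"],o["wrist_force"])
a=cam("scene");b=cam("wrist");cv2.imwrite("pics/pick.png",np.hstack([a["frame"][100:310,170:400],cv2.resize(b["frame"],(280,210))]))
```

```text
False [0.43617492 0.90151468 0.45682774]
5.4083 0.6030852005157316 [0.61307336 0.00148679 0.17414628] [-0.07885022 -0.78584539  1.16228147]
5.9917 0.5970990831253967 [0.61297508 0.00203117 0.20019927] [-0.25103987  0.48313544 -1.99156606]
```

View pics/pick.png

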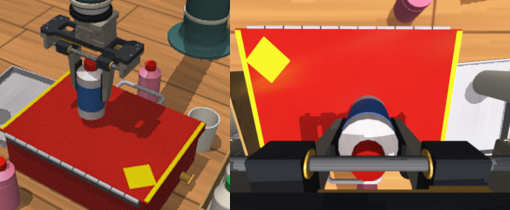

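The tin is held upright between the fingers, at scene crop (90,90), clear of the lid. The grip width of 55 mm matches the 56 mm tin, and the wrist force changed by about 3 N. Next it goes to the tray.

Run:
```python
from h import *
bot.movel([.613,.002,.26],rate=.12)
bot.movel([.500,-.278,.25],rate=.18,rotation=down(.09))
bot.movel([.500,-.278,.075],rate=.12)
o=bot.get_obs();print(o["t"],o["eef_pos"],o["wrist_force"],o["grip_width"])
print(bot.movel([.500,-.278,.046],rate=.03,stop_force=4))
o=bot.get_obs();print(o["t"],o["eef_pos"],o["wrist_force"],o["grip_width"])
a=cam("scene");b=cam("wrist");cv2.imwrite("pics/place.png",np.hstack([cv2.resize(a["frame"][120:300,90:330],(373,280)),cv2.resize(b["frame"],(373,280))]))
```

```text
10.175 [ 0.50053704 -0.27826532  0.07573846] [-0.49537289 -0.20074117 -1.95042278] 0.6037136019553762
True
10.925 [ 0.4997292  -0.27803182  0.05090522] [-0.73114991  0.32567876  3.49609682] 0.6026609483135198
```

View pics/place.png

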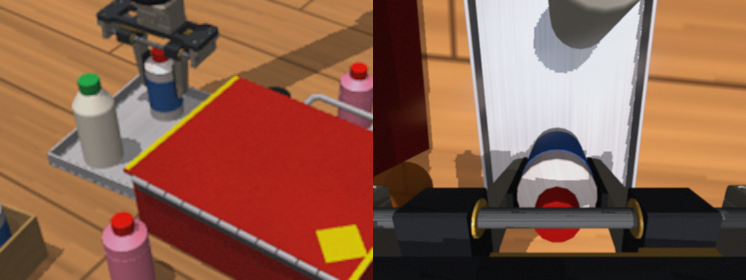

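The tin is upright in the near half of the tray (left panel, about (165,90)). Contact came at the predicted height. Releasing it, then looking at the handle from above.

Run:
```python
from h import *
jaws.command_gripper(.82); 
bot.movel([.500,-.278,.09],rate=.06); bot.movel([.500,-.278,.24],rate=.18)
bot.move_pose([.446,.0345,.22],down(np.pi/2))
jaws.command_gripper(.36)
o=bot.get_obs();print(o["t"],o["eef_pos"],o["wrist_force"],o["grip_width"])
t=cam("top"); W=cloud(t); z=W[...,2]
q=np.zeros(z.shape,bool); q[200:280,355:450]=1; p=W[q&(z>.06)]; print("tin",len(p),p.mean(0) if len(p) else'', p.max(0), W[q&(z>.115)].mean(0))
b=cam("wrist"); np.savez("w.npz",**b); cv2.imwrite("pics/handle.png",np.hstack([b["frame"][:, :],t["frame"][120:330,330:450].repeat(2,0).repeat(2,1)]))
```

```text
15.2667 [0.44602738 0.03453863 0.22003915] [ 0.08859101 -0.08286156 -0.08616495] 0.36108149930846567
tin 646 [ 0.49943608 -0.26755875  0.10505933] [ 0.52859344 -0.24603166  0.13172838] [ 0.50069613 -0.27340197  0.12640875]
```

View pics/handle.png

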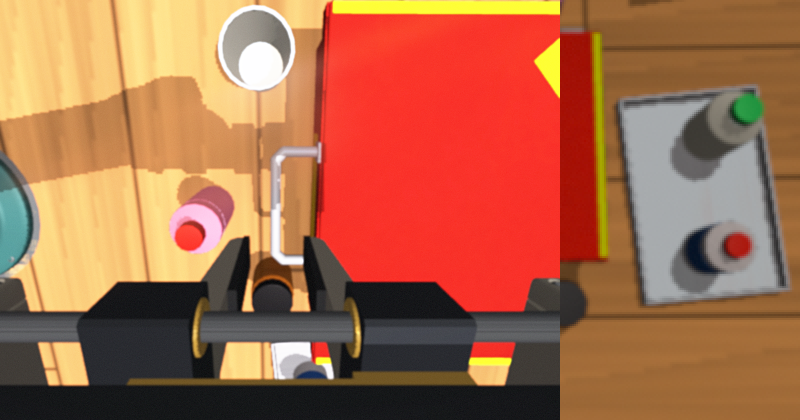

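The tin stands upright in the near half of the tray (right panel, cap at (738,245)). The toner hasn't moved. The handle bow spans (276,150–262), between the finger planes. Now I'll refine the bar position from the wrist image and grasp.

Run:
```python
from h import *
b=dict(np.load("w.npz")); W=cloud(b); z=W[...,2]
g=np.zeros(z.shape,bool); g[165:245,262:292]=1; g&=(z>.095)
p=W[g]; print(len(p),p.mean(0),p.min(0),p.max(0))
v,u=np.nonzero(g); print("bar px",u.mean(),v.mean(),"ray",ray(b,u.mean(),v.mean(),.112),"legs y",ray(b,290,150,.112)[1],ray(b,290,262,.112)[1], "edge x",ray(b,319,220,.125))
```

```text
797 [0.44511406 0.03582162 0.11562475] [ 0.4405533  -0.00572753  0.11182636] [0.44966304 0.07474103 0.11856838]
bar px 275.50188205771644 204.55332496863238 ray [0.44509857 0.03536079 0.112     ] legs y 0.08805860599953796 -0.02632296689293992 edge x [0.48643818 0.0236827  0.125     ]
```

Run:
```python
from h import *
P=handle(0,.4452)-[0,0,.019]
bot.movel([P[0],P[1],.14],rate=.12)
print(bot.movel(P,rate=.05,stop_force=8))
jaws.command_gripper(0,35)
o=bot.get_obs();print(o["t"],o["eef_pos"],o["wrist_force"],o["grip_width"])
if .05<o["grip_width"]<.2:
    for t in (.06,.14):
        bot.movel(handle(t,.4452)-[0,0,.019],rate=.05)
        o=bot.get_obs();print(t,o["t"],o["eef_pos"],o["wrist_force"],o["wrist_torque"],o["grip_width"])
a=cam("scene");b=cam("wrist");cv2.imwrite("pics/grasp.png",np.hstack([cv2.resize(a["frame"][120:330,150:430],(373,280)),cv2.resize(b["frame"],(373,280))]))
```

```text
False
17.7667 [0.44490423 0.03442219 0.09310887] [-1.5563717  -0.33921399  3.98585878] 0.09844049028009384
0.06 18.2667 [0.4448197  0.03444924 0.1105353 ] [ 0.41424219  1.17390356 -4.27116567] [ 0.05983726  0.15760781 -0.00768669] 0.09935137392905181
0.14 18.8833 [0.44631353 0.03436367 0.13384243] [-1.74521726 -0.15798514 -5.03293847] [-0.0246755   0.52135233 -0.04112042] 0.09325023982159318
```

View pics/grasp.png

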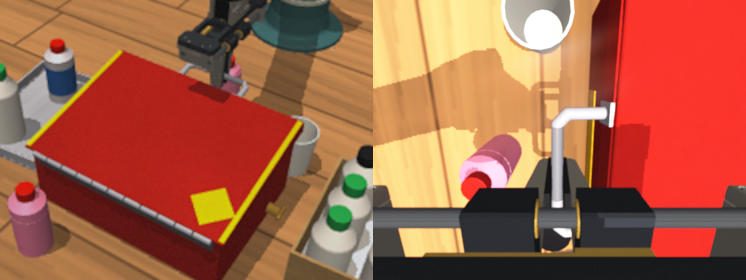

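The bar is held at 9 mm width and the lid is opening (scene panel, dark gap at the front edge; force about 5 N). Now up to 45° along the arc.

```bash
cat > meas.py <<'E'
from h import *
def lidangle():
    out=[]
    for n in("top","scene"):
        im=cam(n); W=cloud(im); hsv=cv2.cvtColor(im["frame"],cv2.COLOR_BGR2HSV); H,S=hsv[...,0],hsv[...,1]
        m=((H<8)|(H>172))&(S>150)&(W[...,2]>.15)&(abs(W[...,1]-.038)<.16)&(W[...,0]>.5)&(W[...,0]<.74)
        p=W[m]
        if len(p)<200: out.append((n,len(p))); continue
        for _ in range(3):
            A=np.c_[p[:,0],p[:,1],np.ones(len(p))]; c=np.linalg.lstsq(A,p[:,2],rcond=None)[0]; r=abs(p[:,2]-A@c); p=p[r<max(.004,2*np.median(r))]
        out.append((n,len(p),np.arctan(-c[0]).round(4),(np.median(r)).round(4)))
        im and cv2.imwrite(f"pics/{n}_l.png",im["frame"])
    return out
E
python3 - <<'E'
from meas import *
for t in np.linspace(.14,.785,7)[1:]:
    bot.movel(handle(t,.4452)-[0,0,.019],rate=.08)
    o=bot.get_obs();print(round(t,3),round(o["t"],2),o["eef_pos"].round(4),o["wrist_force"].round(2),o["wrist_torque"].round(2),round(o["grip_width"],3))
    if o["grip_width"]<.04 or np.linalg.norm(o["wrist_force"])>40: break
bot.dwell(.3)
print(lidangle(),bot.get_obs()["wrist_force"])
f=[cv2.imread(f"pics/{n}_l.png") for n in("scene","top")]
b=cam("wrist")["frame"]
if all(x is not None for x in f): cv2.imwrite("pics/fin.png",np.hstack([cv2.resize(x,(400,300)) for x in f]))
E
```

```text
0.248 19.52 [0.4512 0.0344 0.165 ] [-5.23 -0.23 -3.81] [-0.12  0.98 -0.04] 0.095
0.355 20.07 [0.4593 0.0344 0.1956] [-5.01 -0.43 -3.04] [-0.14  1.36 -0.05] 0.097
0.462 20.61 [0.4706 0.0343 0.2252] [-7.38 -1.76 -1.85] [-0.22  1.87 -0.1 ] 0.095
0.57 21.15 [0.4848 0.0343 0.2532] [-9.66 -0.4   0.23] [-0.28  2.24 -0.04] 0.095
0.678 21.69 [0.502  0.0342 0.2797] [-11.71  -2.66   3.4 ] [-0.45  2.68 -0.06] 0.096
0.785 22.23 [0.5221 0.0342 0.3044] [-13.14  -2.61   7.32] [-0.59  3.12 -0.05] 0.094
[('top', 2446, np.float64(0.7756), np.float64(0.0007)), ('scene', 16103, np.float64(0.7757), np.float64(0.0012))] [-13.95083971  -2.35322474   6.61150133]
```

View pics/fin.png

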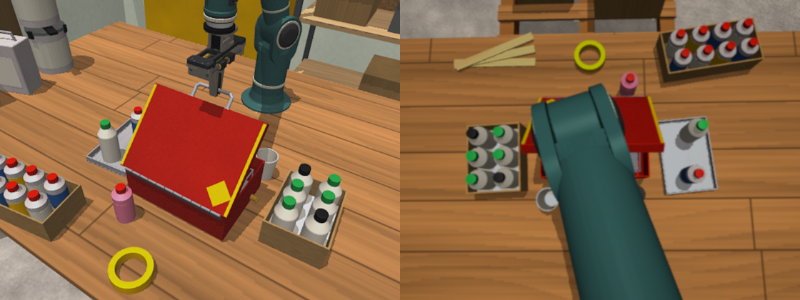

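The scene panel shows the lid half open and held by the bow, with the tin, cup and toner still standing. Both cameras read 0.776 rad. I'll check their bias on the shut-lid images, then make a small correction and relax the radial strain of about 14 N.

Run:
```python
from meas import *
for n in("top","scene"):
    im=dict(np.load(f"{n}0.npz")); W=cloud(im); hsv=cv2.cvtColor(im["frame"],cv2.COLOR_BGR2HSV); H,S=hsv[...,0],hsv[...,1]
    m=((H<8)|(H>172))&(S>150)&(abs(W[...,2]-.127)<.012)&(W[...,0]>.5)&(W[...,0]<.73)&(abs(W[...,1]-.038)<.15); p=W[m]
    c=np.linalg.lstsq(np.c_[p[:,:2],np.ones(len(p))],p[:,2],rcond=None)[0]; print(n,"shut angle",-c[0],"roll",c[1])
bot.movel([.5238,.0344,.3062],rate=.03); bot.dwell(.5)
o=bot.get_obs(); print(lidangle(),o["t"],o["eef_pos"],o["wrist_force"],o["grip_width"])
```

```text
top shut angle -0.0010097562948471696 roll 0.0014892870874638198
scene shut angle -0.0012753956835931323 roll 0.0005367404993889408
[('top', 2341, np.float64(0.784), np.float64(0.0006)), ('scene', 16111, np.float64(0.7842), np.float64(0.0012))] 23.4667 [0.52348646 0.03421072 0.30619858] [-4.61339415 -1.614969   -0.59822439] 0.09437619251140568
```

The lid is now at 0.785 rad after bias correction, and the force is down to about 5 N. I'll check that the hold is steady and the other objects haven't moved, then hand in.

Run:
```python
from meas import *
bot.dwell(1.0); print(lidangle())
a=cv2.imread("pics/scene_l.png"); cv2.imwrite("pics/last.png",np.hstack([a[100:300,110:410].repeat(2,0).repeat(2,1)]))
s0=dict(np.load("scene0.npz"))["frame"]; d=cv2.absdiff(s0,a).max(2)
for n,(x0,x1,y0,y1) in dict(toner=(132,170,168,228),cup=(372,392,210,250),pink2=(158,190,258,312)).items(): print(n,"diff",d[y0:y1,x0:x1].mean())
```

```text
[('top', 2351, np.float64(0.7841), np.float64(0.0007)), ('scene', 16090, np.float64(0.7843), np.float64(0.0013))]
toner diff 9.807894736842105
cup diff 14.0375
pink2 diff 9.22337962962963
```

View pics/last.png

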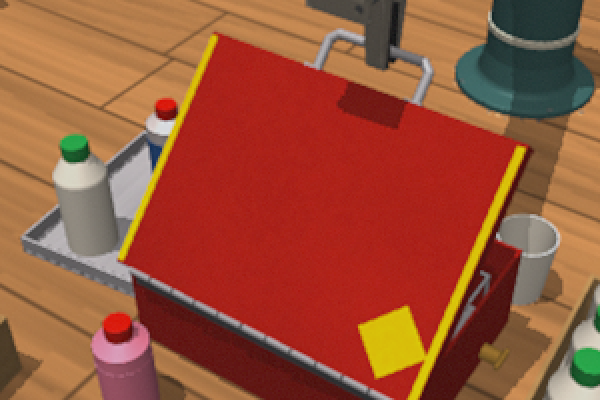

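The lid is steady, the bar is held at (380,45), and the tin is upright in the tray at (165,130). The toner and cup are where they were. Handing in.

```bash
python3 -c "
from plant import bot
bot.job_done(); print(bot.get_obs()['t'])"
```

```text
the job is handed in; nothing more can be done
the job is handed in; nothing more can be done
```

I lifted the hardener tin off the lid and set it upright in the near half of the drip tray. I then raised the lid by its handle to 45° and handed the job in while still holding it there, at about 25 s on the robot's clock.

- **Lid angle:** both cameras read 0.784 rad, or 0.785 after correcting a 0.001 rad bias found on the shut-lid images. It did not drift over a 1 s hold.
- **Forces:** about 5 N at the wrist after the last correction. It had been about 15 N before that, because my hinge estimate was 2–3 mm off. Grip width stayed steady on the bar at about 9 mm.
- **Disagreement:** before that correction, the arm's own position put the lid at 0.787–0.795 rad while the cameras read 0.776. I trusted the cameras.
- **Other objects:** the tin was seen upright in the tray after release and again at the end. The toner and cup looked unmoved in the last picture. The jar was hidden behind the lid in the final views, so I did not check it again after the lift; nothing was moved close to it.

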